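Trace a clamped template's edge with a probe stylus

TASK

Take the probe stylus out of its blue stand and run its ball along the wavy front edge of the ochre template, starting at the green stripe and ending at the red one, pressing gently with just a few newtons sideways and without leaving the edge anywhere in between. Then put the stylus back in the stand, upright and fully down, and let go. Do not disturb the caliper, the loupe or the blue pliers.

Things in the scene. Friction and masses are not known exactly. Their poses are not given: they have to be found in the camera images.
- fixture: Dark steel base plate fixed to the bench, 12 mm thick, spanning x = -52 to +38, y = -70 to +70 mm of its own frame; origin on the bench, z up. On it an ochre template, 124 mm long in y, upright edge from z = 12 to 36 mm; its wavy front edge faces the base's -x. Unyielding under gentle pressing. Two black clamp knobs, 20 mm across, reach z = 50 mm at x = +6, y = +33 and -33 mm.
- edge_middle (a point): Nominal middle of the edge: base x = -10, y = 0, z = 28 mm, base axes. The template is clamped through slots, up to 8 mm forward or back along base x and up to 0.08 rad askew: NO pose tells this; find it by feel. Set straight at mid slot, the edge runs smoothly through base (x, y) = (-24, 50), hollow (-6, 15), nose (-27, -30), (-23, -50) mm; slope to y under 42 degrees, radii over 15 mm.
- green_mark (a point): Where the trace starts: green stripe on the base, 8 mm wide, running along base x at y = +50 mm; this point lies at base x = -24 mm, 28 mm above the bench (halfway up the edge), base axes. The edge lies up to 12 mm from it along x, either way. Trace towards the base's -y.
- red_mark (a point): Where the trace ends: red stripe likewise at base y = -50 mm; this point lies at base x = -24 mm, 28 mm above the bench. The edge lies up to 13 mm from it along x.
- stand: Blue block fixed to the bench, 60 x 60 x 56 mm high, with a round hole 19 mm across and 52 mm deep in the middle of its top; origin at the centre of its underside, z up.
- stylus: Loose probe stylus, about 150 g, standing in the stand with its pin down the hole and its flange resting on the stand's top. Origin at the centre of the flange's underside, z up along the stylus. Aluminium flange 28 mm across from z = 0 to 6 mm, then a black ribbed grip 24 (x) x 16 (y) mm from z = 6 to 50 mm (grasp it across y, firmly), button to z = 53 mm; below it a pin 4.4 mm thick.
- stylus_tip (a point): Centre of the red ball (8 mm across) at the pin's lower end, 44 mm below the flange's underside. The pin is spring-centred and gives sideways by about 1 mm for each 2 N on the ball, at most about 11 mm. Low friction (about 0.2).
- caliper: Loose caliper lying on the bench, 64 x 200 x 15 mm; a bystander. Origin under its middle.
- loupe: Loose black loupe, 36 mm across, 22 mm high; a bystander. Origin under its middle.
- pliers_blue: Loose pliers with blue handles, 51 x 135 x 12 mm; a bystander. Origin under their middle.
Mind the look-alikes: they are no part of the job. Leave any turquoise look-alike of the stylus alone.

How it is judged:
By the outcome, as a careful person would: the job done as asked, in the order asked, and still so for the second after the job is handed in, with the robot touching nothing.
It also fails if it takes over 72 s, if anything falls off the work surface, if the arm or the gripper's body presses on something with over 40 N, if the wrist force passes 120 N, or if a joint passes its speed limit or range.

ROBOT

A 6-joint arm with a two-finger parallel gripper is mounted at the origin on a cart in front of the work surface, level with it; the furniture and walls round the work are solid. World frame = base frame: x ahead of the robot, y to its left, z up, the work surface at z = 0. Lengths are in mm, angles in rad, forces in N, time in s.
With the tool pointing down it reaches from about 300 to 875 mm from the base axis. Payload 6.4 kg.
Tool frame: the origin (TCP) lies on the centre line of the jaws, within the pads' length; the fingertips stand 19 mm ahead of it and the grasp point (between the pads) is the TCP; z points along the fingers, y is the direction in which the jaws open and shut (so a half turn about z gives the same grasp; the last joint's range is limited). The gripper opens to 85 mm and grips with 20 to 120 N. Pads are 22 mm wide; open, the fingers measure 114 mm over their backs; the gripper's body (76 mm by 85 mm) begins 54 mm behind the grasp point. The pads swing forward as they close: fully open they stand 13 mm farther back than shut.
Start: joints at [1.044, 0.181, 1.607, -0, 1.354, -0.206], TCP at [181.301, 545.684, 220.988] pointing down, gripper open.
Joint ranges: [-2.99, 2.99], [-0.89, 2.07], [0.3, 2.58], [-1.14, 4.28], [0, 2.63], [-3.12, 3.12]. Speed limits (rad/s): [2.57, 2.57, 3.01, 3.14, 3.14, 3.14].

INTERFACE

Orientations are given as a rotation vector (axis times angle).
In Python, from rig import * gives the robot as it stands.
- The arm moves only by the shell command python3 -m creep 'ROWS' [FORCE]. ROWS is JSON, a list of rows, each a list of 5 numbers: the closure, from 0 (fully open) to 1 (shut), then the shift along the tool's x, y, z in mm, then the turn about the tool's z in degrees. In form: [[fingers, x, y, z, turn], ...]. A call has 1 to 12 rows; each row is the pose to reach, as a shift and turn from the pose commanded when the call began, along the tool's axes at that moment; what a row does not reach only later rows make up. A row lasts 1/10 s, in which the tool goes at most 50 mm and 8.59 degrees, less where a joint would pass 70% of its speed; a pose out of reach is approached as far as the arm can. A call with a gripper value outside its range is refused whole. The fingers move at their own pace and stop on an object; FORCE is the grip in N (left out, the last holds). Time passes only in rows, so rows that repeat a pose let the fingers close. It gives the time, the measured TCP pose, the force and the opening at its end, in the units of the state.
- get_obs(): the state, without advancing time (a new reading comes with each control period).
- snapshot(name): name is "scene" or "top"; returns a dict with "image" (480x640x3 uint8, red, green, blue), "range_z" (480x640 float32, mm along the optical axis (not along the pixel's ray), 0 where there is no reading), "fov_y" (degrees; the focal length in pixels is half the picture's height over the tangent of half this angle, whatever the lens; pixels are square), "cx", "cy" (the principal point, pixels), "k1" (the pictures are not rectified: a ray, as slopes to the right and down, at radius r is drawn at 1 + k1 r^2 times it, then the intrinsics apply), "world_to_cam" (4x4, takes a point from world to camera coordinates). Camera axes: x right, y down, z forward; pixel columns grow to the right and rows downward; lengths in mm; the calibration is good to about 2 mm. A picture is of the moment at which its call begins.
- hand_in(): hands the job in, once; it reports no verdict.
The state is a dict: "time": time; "joint_positions": joint angles; "joint_velocities": joint speeds; "joint_torque": joint torques, N m; "tool_pos": TCP position; "tool_rot": TCP orientation; "ft_force": force on the tool from outside, world axes, zero at the start; "torque": the same for the moment, N m; "opening": finger opening in mm.
Only numpy, scipy, OpenCV 4.12 (cv2) and the standard library are available. Lean on these libraries where they do the work, as an engineer would, in place of code of your own. Each camera call takes 0.05 s, during which the arm holds its last target. There are 200 camera calls.

## Working session

There is one attempt and no reset: what is moved stays moved. The work goes in short steps, Python scripts to look and compute and a shell command to move; the robot and the scene stay as the last step left them, time stands still between calls to the robot, and variables do not carry over. Pictures are saved under pics/ and viewed, about 8 in all and at most 12, crops included, and the job is handed in when it is done.

```bash
mkdir -p pics; ls; cat > h.py <<'E'
from rig import *
import numpy as np, cv2
def cloud(s):
    h,w=s["range_z"].shape; f=h/2/np.tan(np.radians(s["fov_y"]/2))
    K=np.array([[f,0,s["cx"]],[0,f,s["cy"]],[0,0,1]]); 
    v,u=np.mgrid[0:h,0:w]
    xd=(u-s["cx"])/f; yd=(v-s["cy"])/f; x,y=xd.copy(),yd.copy()
    for _ in range(20):
        g=1+s["k1"]*(x*x+y*y); x,y=xd/g,yd/g
    z=s["range_z"]; P=np.stack([x*z,y*z,z],-1)
    T=np.array(s["world_to_cam"]); W=(P-T[:3,3])@T[:3,:3]
    W[z==0]=np.nan
    return W
E
python3 - <<'E'
from h import *
import pickle
D={n:snapshot(n) for n in("scene","top")}
pickle.dump(D,open("d0.pkl","wb"))
for n,s in D.items():
    cv2.imwrite(f"pics/{n}0.png",s["image"][:,:,::-1])
    print(n,s["fov_y"],s["cx"],s["cy"],s["k1"],np.linalg.inv(s["world_to_cam"])[:3,3])
print(get_obs())
E
```

```text
pics
scene 52.581861226605064 308.74411742909234 249.9876170833532 -0.06072447856423386 [-220.26137548  694.9636718   479.46400557]
top 52.36753111977425 320.7326046985082 233.90139831019158 -0.02454232634679173 [ 269.58613689  275.38001601 1034.10292927]
{'time': 0.1, 'joint_positions': array([ 1.04370394e+00,  1.81434245e-01,  1.60788768e+00, -3.46868750e-05,
        1.35380979e+00, -2.06297704e-01]), 'joint_velocities': array([-0.0008415 , -0.00352254,  0.00010382,  0.00066571, -0.0018082 ,
       -0.00041771]), 'joint_torque': array([-7.07115523e-04, -4.45877552e+01, -3.52239954e+01, -4.08430878e-04,
        4.10974404e-03, -3.05802428e-05]), 'tool_pos': array([181.04326084, 545.22354506, 220.20235871]), 'tool_rot': array([-5.01650375e-01, -3.10075442e+00,  2.27553392e-03]), 'ft_force': array([ 0.84048358, -0.17187854,  0.33385547]), 'torque': array([-0.03953627,  0.02372572,  0.01891756]), 'opening': 85.66515875548608}
```

View pics/top0.png

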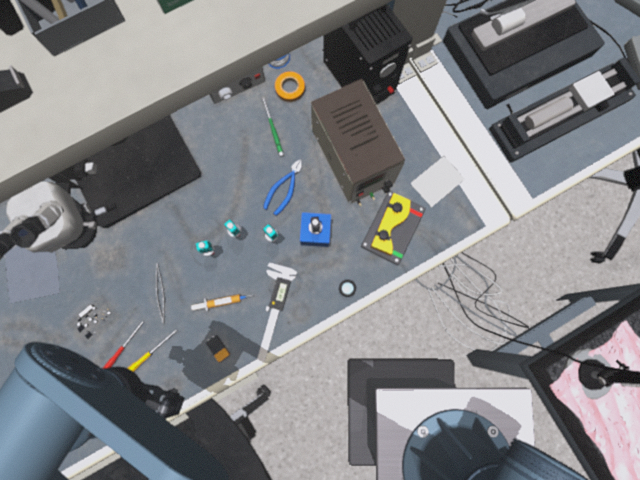

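View pics/scene0.png

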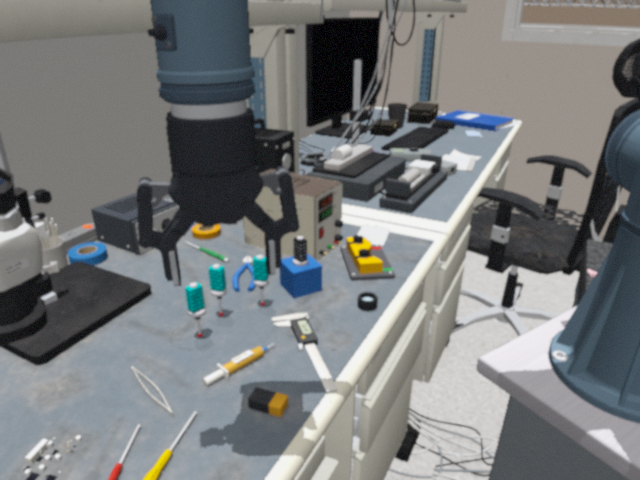

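Top view: stand at (315,229), with the black stylus in it. The fixture is at about (392,228), green stripe (398,255), red stripe (416,212). The brown power supply stands just beyond it, and the pliers are at (283,190).

```bash
python3 - <<'E'
from h import *
import pickle
D=pickle.load(open("d0.pkl","rb")); s=D["top"]; W=cloud(s); im=s["image"].astype(int)
hsv=cv2.cvtColor(s["image"],cv2.COLOR_RGB2HSV)
for p in [(315,229),(315,224),(305,218),(305,240),(328,240),(328,220),(392,228),(398,255),(416,212),(387,195),(365,245),(401,263),(424,210),(397,207),(380,237),(350,190),(400,160),(385,180),(347,288),(283,190),(270,232)]:
    print(p,im[p[1],p[0]],np.round(W[p[1],p[0]]))
box=np.zeros(hsv.shape[:2],bool); box[200:260,290:345]=1
m=box&(hsv[...,0]>100)&(hsv[...,0]<125)&(hsv[...,1]>150)&(abs(W[...,2]-56)<6)
P=W[m][:,:2].astype(np.float32); r=cv2.minAreaRect(P); print("stand",m.sum(),r,np.median(W[m][:,2]))
m=box&(W[...,2]>85); print("stylus top",m.sum(),W[m].mean(0),W[m].min(0),W[m].max(0), cv2.minAreaRect(W[m][:,:2].astype(np.float32)))
b2=np.zeros_like(box); b2[185:270,355:430]=1
m=b2&(abs(W[...,2]-12)<5)&(im.max(-1)<110); m=cv2.morphologyEx(m.astype(np.uint8),cv2.MORPH_OPEN,np.ones((2,2)))>0
bm=b2&(W[...,2]>8)&(W[...,2]<60)&((W[...,1]<400))
n,l=cv2.connectedComponents(bm.astype(np.uint8)); k=l[228,392]; bm=l==k
print("base",bm.sum(),cv2.minAreaRect(W[bm][:,:2].astype(np.float32)))
for nm,c in(("green",(hsv[...,0]>45)&(hsv[...,0]<85)),("red",(hsv[...,0]<8)|(hsv[...,0]>172))):
    q=bm&c&(hsv[...,1]>130)&(W[...,2]<20); print(nm,q.sum(),W[q].mean(0))
k=b2&(abs(W[...,2]-50)<4); n,l,st,ce=cv2.connectedComponentsWithStats(k.astype(np.uint8))
for i in range(1,n):
    if st[i,4]>8: print("knob",st[i,4],W[l==i].mean(0))
y=bm&(hsv[...,0]>18)&(hsv[...,0]<35)&(hsv[...,1]>120); print("templ",y.sum(),W[y].mean(0),cv2.minAreaRect(W[y][:,:2].astype(np.float32)))
c=cv2.resize(s["image"][180:300,260:450],None,fx=4,fy=4,interpolation=cv2.INTER_CUBIC); cv2.imwrite("pics/crop.png",c[:,:,::-1])
E
```

```text
(315, 229) [52 53 57] [462. 286.  90.]
(315, 224) [209 206 213] [468. 286. 107.]
(305, 218) [ 67 131 222] [491. 308.  58.]
(305, 240) [ 67 130 226] [446. 307.  55.]
(328, 240) [ 69 128 224] [446. 260.  55.]
(328, 220) [ 65 129 223] [488. 260.  55.]
(392, 228) [168 143  65] [481. 123.  12.]
(398, 255) [ 76 208 113] [422. 111.  13.]
(416, 212) [230  67  60] [516.  70.  12.]
(387, 195) [ 98  95 100] [554. 132.  12.]
(365, 245) [187 186 191] [444. 181.  11.]
(401, 263) [121 122 127] [407. 103.  -1.]
(424, 210) [ 97 100 106] [521.  53.  13.]
(397, 207) [84 79 86] [518. 117.  48.]
(380, 237) [80 73 69] [455. 153.  44.]
(350, 190) [80 77 70] [539. 218. 101.]
(400, 160) [93 82 79] [584. 125. 152.]
(385, 180) [84 81 78] [569. 144.  73.]
(347, 288) [223 225 229] [352. 220.  14.]
(283, 190) [116 123 135] [566. 358.   3.]
(270, 232) [185 200 206] [453. 374. 101.]
stand 588 ((472.3309020996094, 286.6513977050781), (58.6987190246582, 59.74241256713867), 86.0140609741211) 55.62889447465328
stylus top 118 [471.52155182 287.09998536 104.45122722] [460.33263374 278.54497979  85.34102222] [485.81868745 296.6100642  111.01804944] ((473.17236328125, 287.3865051269531), (24.74593162536621, 16.432891845703125), 6.987941741943359)
base 2850 ((497.10479736328125, 144.99557495117188), (145.44906616210938, 140.57174682617188), 63.29075622558594)
green 34 [424.54744912 112.31773431  12.44101969]
red 51 [515.43502313  70.93858047  12.37774913]
knob 10 [551.71522675 179.04135274  49.43535847]
knob 80 [520.0838141  116.98398613  49.07207457]
knob 75 [460.83339953 146.58018652  49.13594495]
templ 931 [487.35786286 127.95615687  34.99487023] ((489.0123596191406, 123.80794525146484), (49.24782180786133, 128.1897430419922), 66.59796905517578)
```

View pics/crop.png

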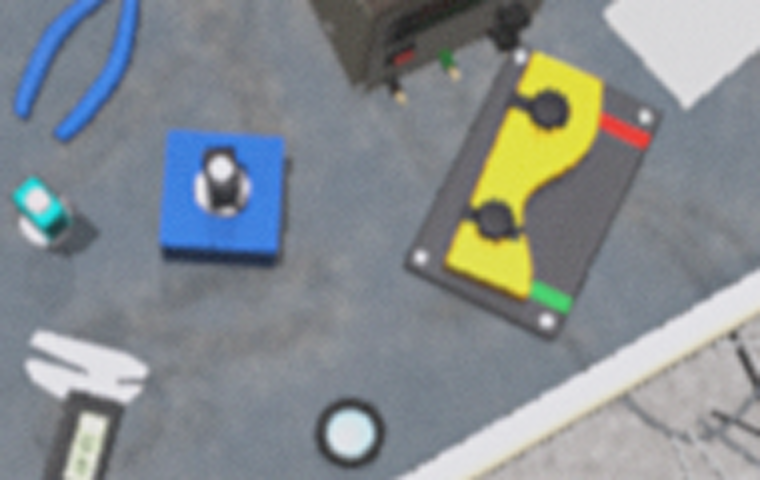

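The crop shows the stylus upright in the stand, and the wavy edge facing right, with clear space in front. Next I fit the edge in the base frame and work out the first move.

```bash
cat >> h.py <<'E'
from scipy.spatial.transform import Rotation as R
ang=np.arctan2(29.6,-59.25)  # base y direction
BY=np.array([np.cos(ang),np.sin(ang)]); BX=np.array([BY[1],-BY[0]]); BO=np.array([490.46,131.78])-6*BX
def tb(p): d=np.asarray(p)[...,:2]-BO; return np.stack([d@BX,d@BY],-1)
def fb(x,y): return BO+x*BX+y*BY
def toolshift(d): # world delta->tool
    return R.from_rotvec(get_obs()["tool_rot"]).inv().apply(d)
E
python3 - <<'E'
from h import *
import pickle
D=pickle.load(open("d0.pkl","rb")); s=D["top"]
print("BO",BO,BX,BY)
# orthorectify at heights z
f=240/np.tan(np.radians(s["fov_y"]/2))
def proj(p):
    T=s["world_to_cam"]; c=p@T[:3,:3].T+T[:3,3]; a=c[...,:2]/c[...,2:]; r2=(a**2).sum(-1,keepdims=True)
    return a*(1+s["k1"]*r2)*f+[s["cx"],s["cy"]]
xs=np.arange(-60,45,.5); ys=np.arange(75,-75.1,-.5)
def ortho(z):
    X,Y=np.meshgrid(xs,ys); w=BO+X[...,None]*BX+Y[...,None]*BY
    p=proj(np.concatenate([w,np.full(X.shape+(1,),z)],-1)).astype(np.float32)
    return cv2.remap(s["image"],p[...,0],p[...,1],cv2.INTER_LINEAR)
t=ortho(36).astype(int); yel=t[...,0]-t[...,2]   # R-B
pr=[]
for yy in range(60,-61,-5):
    i=int((75-yy)*2); row=yel[i-1:i+2].mean(0)
    top=np.median(row[(xs>-5)&(xs<10)]); 
    # scan from inside toward -x for half level
    th=80; j=np.where((row>th))[0]; k=j[0]; 
    x=xs[k-1]+.5*(th-row[k-1])/(row[k]-row[k-1]) if k>0 else np.nan
    pr.append((yy,round(x,1)))
print("edge",pr, "lvl",yel.max())
from scipy.interpolate import PchipInterpolator
o=ortho(12); cv2.imwrite("pics/ortho.png",cv2.resize(np.hstack([o,t.astype(np.uint8)]),None,fx=1.8,fy=1.8)[:,:,::-1])
st=get_obs(); print(st["tool_pos"],toolshift(np.array([472.5,287,150])-[181.3,545.68,221]))
Rm=R.from_rotvec(st["tool_rot"]).as_matrix(); print(np.degrees(np.arctan2(Rm[1,:2],Rm[0,:2])),Rm[:,2])
E
```

```text
BO [487.77853038 126.41253126] [0.4469116  0.89457812] [-0.89457812  0.4469116 ]Traceback (most recent call last):
  File "<stdin>", line 21, in <module>
IndexError: index 0 is out of bounds for axis 0 with size 0
```

```bash
cat > edge.py <<'E'
from h import *
import pickle
D=pickle.load(open("d0.pkl","rb")); s=D["top"]
f=240/np.tan(np.radians(s["fov_y"]/2))
def proj(p):
    T=s["world_to_cam"]; c=p@T[:3,:3].T+T[:3,3]; a=c[...,:2]/c[...,2:]; r2=(a**2).sum(-1,keepdims=True)
    return a*(1+s["k1"]*r2)*f+[s["cx"],s["cy"]]
xs=np.arange(-60,45,.5); ys=np.arange(75,-75.1,-.5)
def ortho(z):
    X,Y=np.meshgrid(xs,ys); w=BO+X[...,None]*BX+Y[...,None]*BY
    p=proj(np.concatenate([w,np.full(X.shape+(1,),z)],-1)).astype(np.float32)
    return cv2.remap(s["image"],p[...,0],p[...,1],cv2.INTER_LINEAR)
t=ortho(36).astype(int); yel=t[...,0]-t[...,2]
pr=[]
for yy in range(65,-66,-5):
    i=int((75-yy)*2); row=yel[i-1:i+2].mean(0)
    j=np.where(row>80)[0]
    if len(j)==0: pr.append((yy,None)); continue
    k=j[0]; pr.append((yy,round(float(xs[k-1]+.5*(80-row[k-1])/(row[k]-row[k-1])),1)))
print("edge",pr,"lvl",np.percentile(yel,95))
o=ortho(12); cv2.imwrite("pics/ortho.png",cv2.resize(np.hstack([o,t.astype(np.uint8)]),None,fx=1.8,fy=1.8)[:,:,::-1])
st=get_obs(); print(st["tool_pos"],toolshift(np.array([472.5,287,150])-[181.3,545.68,221]))
Rm=R.from_rotvec(st["tool_rot"]).as_matrix(); print(np.degrees(np.arctan2(Rm[1,:2],Rm[0,:2])),Rm[:,2])
E
python3 edge.py
```

```text
edge [(65, None), (60, -27.3), (55, -26.8), (50, -25.1), (45, -22.8), (40, -19.3), (35, -15.6), (30, None), (25, -8.1), (20, -6.2), (15, -5.4), (10, -6.3), (5, -8.5), (0, -11.3), (-5, -15.1), (-10, -17.8), (-15, -20.4), (-20, -21.8), (-25, -22.8), (-30, -23.0), (-35, -22.9), (-40, -49.1), (-45, -49.0), (-50, -18.6), (-55, -16.6), (-60, -14.5), (-65, None)] lvl 162.0
[181.04326084 545.22354506 220.20235871] [-357.93055407 -153.55719197   71.13149555]
[161.62023586  71.62026032] [-7.44909772e-04 -1.34721436e-03 -9.99998815e-01]
```

View pics/ortho.png

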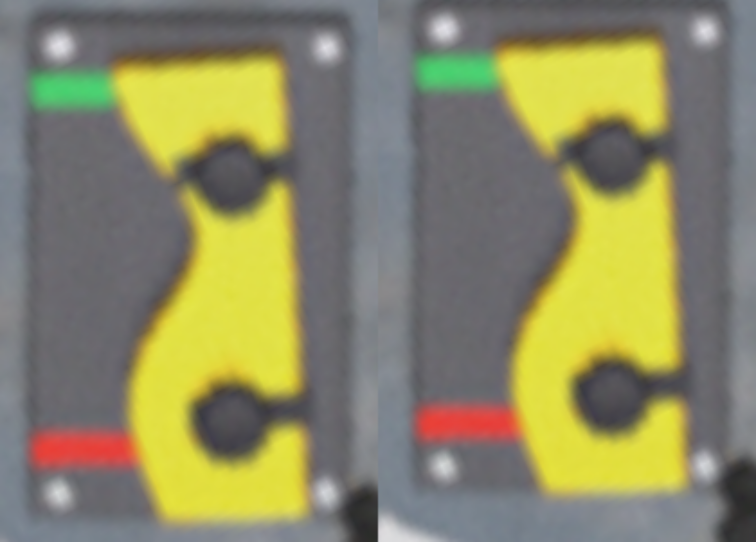

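The ortho view checks the frame: the stripes land at base y=+50 and -50, and the plate edge at x=-52. It gives the edge profile within about 1 mm. The template is shifted about +2 mm and skewed about 0.06 rad. Moving above the stylus now.

```bash
python3 -m creep '[[0.4,-90,-38,0,-8],[0.4,-130,-56,0,-16],[0.4,-175,-75,0,-25.4],[0.4,-220,-95,0,-25.4],[0.4,-265,-114,0,-25.4],[0.4,-310,-133,0,-25.4],[0.4,-358,-153.5,0,-25.4],[0.4,-358,-153.5,0,-25.4],[0.4,-358,-153.5,40,-25.4],[0.4,-358,-153.5,71,-25.4],[0.4,-358,-153.5,71,-25.4]]' 40; python3 - <<'E'
from h import *
o=get_obs(); print(o["ft_force"],toolshift(np.array([472.5,287,88])-o["tool_pos"]))
for n in("scene","top"):
    s=snapshot(n); cv2.imwrite(f"pics/{n}1.png",s["image"][:,:,::-1])
a=cv2.imread("pics/scene1.png")[150:400,180:450]; cv2.imwrite("pics/c1.png",cv2.resize(a,None,fx=2.2,fy=2.2))
E
```

```text
time: 1.2
tool_pos: [469.3, 285.2, 144.9]
tool_rot: [0.19, -3.126, 0.004]
ft_force: [-1.7, 0.2, -1.0]
opening: 51.7
[-1.71014328  0.19480533 -1.00908634] [-4.00230976  1.50238396 56.84673107]
```

View pics/c1.png

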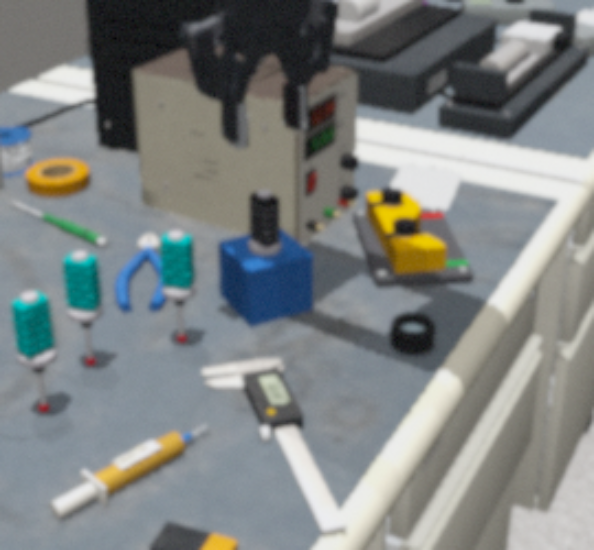

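Scene view: open fingers are centred above the stylus, and everything nearby is clear. Descending.

```bash
python3 -m creep '[[0.4,0,0,20,0],[0.4,0,0,40,0],[0.4,0,0,50,0],[0.4,0,0,50,0]]'; python3 -c "
from h import *
o=get_obs(); print(o['joint_velocities'].round(3),toolshift(np.array([472.5,287,88])-o['tool_pos']))"
```

```text
time: 1.7
tool_pos: [472.4, 287.5, 100.2]
tool_rot: [0.194, -3.135, 0.0]
ft_force: [0.2, -0.6, -0.5]
opening: 51.4
[-0.002 -0.019 -0.019  0.001  0.015  0.001] [-0.09731406 -0.47632717 12.16567203]
```

```bash
python3 -m creep '[[0.4,0,0,12,0],[0.4,0,0,12,0],[1,0,0,12,0],[1,0,0,12,0],[1,0,0,12,0],[1,0,0,12,0],[1,0,0,12,0],[1,0,0,12,0]]' 80
```

```text
time: 2.5
tool_pos: [473.2, 287.1, 88.8]
tool_rot: [-0.192, 3.134, 0.0]
ft_force: [-1.0, -1.3, 6.3]
opening: 13.2
```

```bash
python3 -m creep '[[1,0,0,0,0],[1,0,0,0,0],[1,0,0,-5,0],[1,0,0,-25,0],[1,0,0,-50,0],[1,0,0,-70,0],[1,0,0,-70,0],[1,0,0,-70,0],[1,0,0,-70,0]]'; python3 - <<'E'
from h import *
o=get_obs(); print(o)
s=snapshot("scene"); a=s["image"][120:330,210:420]; cv2.imwrite("pics/c2.png",cv2.resize(a,None,fx=2.8,fy=2.8)[:,:,::-1])
# world->tool shift for trace start (contact-free): base (-45,50)
p=fb(-45,50); print(p,toolshift(np.r_[p,104]-o["tool_pos"]))
E
```

```text
time: 3.4
tool_pos: [471.6, 286.8, 156.3]
tool_rot: [0.192, -3.133, 0.001]
ft_force: [-0.1, 0.9, -2.0]
opening: 12.9
{'time': 3.4, 'joint_positions': array([ 3.31277581e-01,  1.98692543e-01,  1.72364354e+00,  7.26743136e-05,
        1.22191407e+00, -1.36202371e+00]), 'joint_velocities': array([ 5.17970166e-04,  6.62319186e-03,  3.23996405e-03, -3.91682688e-04,
        2.98875477e-03, -3.21091708e-05]), 'joint_torque': array([ 1.31122817e-02, -4.46811640e+01, -3.41877937e+01,  1.41506727e-03,
       -2.48708145e-02, -7.64885925e-06]), 'tool_pos': array([471.57381435, 286.79634182, 156.34377564]), 'tool_rot': array([ 1.92113073e-01, -3.13312874e+00,  1.00937061e-03]), 'ft_force': array([-0.06821054,  0.86926357, -1.9995287 ]), 'torque': array([ 0.04375272, -0.02054475, -0.0064746 ]), 'opening': 12.874886446534543}
[422.93860208 108.50209583] [  69.89678793 -170.99030979   52.63882472]
```

View pics/c2.png

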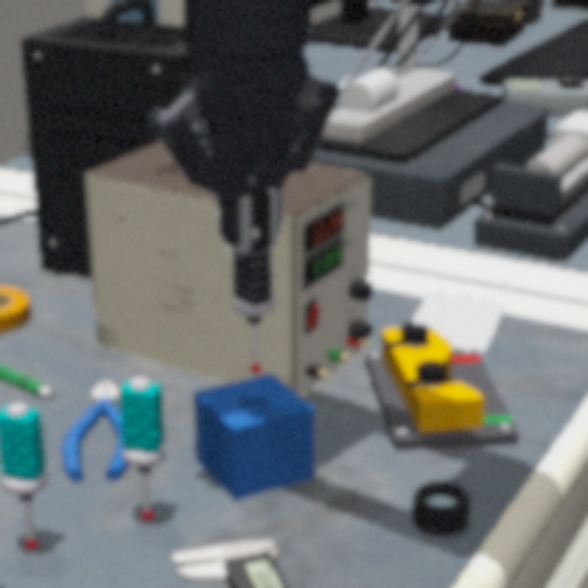

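Stylus is held upright and clear of the stand. Moving to in front of the green stripe, with tool x along base y and tool y along base x.

```bash
python3 -m creep '[[1,14,-34,0,6],[1,28,-69,0,12],[1,43,-103,0,20],[1,57,-137,0,27],[1,71.2,-171.3,0,33.56],[1,71.2,-171.3,20,33.56],[1,71.2,-171.3,40,33.56],[1,71.2,-171.3,54,33.56],[1,71.2,-171.3,54,33.56],[1,71.2,-171.3,54,33.56],[1,71.2,-171.3,54,33.56]]'; cat > b.py <<'E'
from h import *
O=[get_obs()]
o=O[0]; Rm=R.from_rotvec(o["tool_rot"]).as_matrix()
F=o["ft_force"]; print("base xy",tb(o["tool_pos"]).round(2),"z",o["tool_pos"][2].round(2),"F base",(F[:2]@BX).round(2),(F[:2]@BY).round(2),F[2].round(2),"yaw",np.degrees(np.arctan2(Rm[1,0],Rm[0,0])).round(2),np.degrees(ang).round(2),"tq",o["torque"].round(3),o["time"])
E
python3 b.py; python3 b.py
```

```text
time: 4.55
tool_pos: [423.4, 108.5, 104.5]
tool_rot: [0.721, 3.057, 0.0]
ft_force: [0.2, 0.2, -1.0]
opening: 12.8
base xy [-44.84  49.59] z 104.52 F base 0.3 -0.05 -0.99 yaw 153.47 153.45 tq [ 0.014  0.004 -0.02 ] 4.55
base xy [-44.84  49.59] z 104.52 F base 0.3 -0.05 -0.99 yaw 153.47 153.45 tq [ 0.014  0.004 -0.02 ] 4.55
```

```bash
python3 -m creep '[[1,0.6,6,0,0],[1,0.6,12,0,0],[1,0.6,13,0,0],[1,0.6,13,0,0],[1,0.6,13,0,0],[1,0.6,13,0,0]]'>/dev/null; python3 b.py; python3 -m creep '[[1,0,1,0,0],[1,0,2,0,0],[1,0,2,0,0],[1,0,2,0,0]]'>/dev/null; python3 b.py;  python3 -m creep '[[1,0,0.5,0,0],[1,0,1,0,0],[1,0,1,0,0],[1,0,1,0,0]]'>/dev/null; python3 b.py; python3 -m creep '[[1,0,0.5,0,0],[1,0,1,0,0],[1,0,1,0,0],[1,0,1,0,0]]'>/dev/null; python3 b.py
python3 - <<'E'
from h import *
from scipy.interpolate import UnivariateSpline
d={60:-27.6,55:-26.8,50:-25.1,45:-22.6,40:-19.3,35:-15.6,30:-11.6,25:-8.1,20:-6.2,15:-5.4,10:-6.3,5:-8.5,0:-11.3,-5:-14.8,-10:-17.8,-15:-20.3,-20:-21.8,-25:-22.8,-30:-23.1,-35:-22.9,-40:-22.1,-45:-20.6,-50:-18.6,-55:-16.6,-60:-14.5}
y=np.array(sorted(d)); g=UnivariateSpline(y,[d[k] for k in y],s=len(y)*.12**2)
print("resid",np.abs(g.get_residual())**.5,"slope max",max(abs(g.derivative()(np.arange(-55,56)))))
yc=np.arange(52,-54.1,-.1); gp=g.derivative()(yc); n=np.stack([-np.ones_like(gp),gp],-1)/np.hypot(1,gp)[:,None]
for off in(4,2.2):
    c=np.stack([g(yc),yc],-1)+off*n
    S=np.r_[0,np.cumsum(np.hypot(*np.diff(c,axis=0).T))]
    print("off",off,"len",S[-1])
    t=np.arange(0,S[-1],2.0)
    if off<4: 
        np.save("path.npy",np.stack([np.interp(t,S,c[:,0]),np.interp(t,S,c[:,1]),np.interp(t,S,yc),np.interp(t,S,n[:,0]),np.interp(t,S,n[:,1])],-1))
    print(c[0])
E
```

```text
base xy [-32.16  50.66] z 103.97 F base -0.6 -0.45 -2.59 yaw 153.46 153.45 tq [0.007 0.004 0.012] 5.15
base xy [-30.11  50.62] z 103.97 F base 0.09 -0.4 -1.44 yaw 153.46 153.45 tq [ 0.023 -0.005  0.022] 5.55
base xy [-29.08  50.6 ] z 103.98 F base -0.45 -0.31 -1.06 yaw 153.46 153.45 tq [-0.    0.04  0.07] 5.95
base xy [-28.07  50.6 ] z 103.99 F base 0.11 -0.65 -0.74 yaw 153.46 153.45 tq [-0.014  0.017  0.052] 6.35
resid 0.5999433428088381 slope max 0.7812558272783647
off 4 len 117.29778800225695
[-29.74478734  50.69705702]
off 2.2 len 117.16682162560922
[-28.0429578   51.28338136]
```

```bash
for i in 1 2 3; do python3 -m creep '[[1,0,0.5,0,0],[1,0,1,0,0],[1,0,1,0,0],[1,0,1,0,0]]'>/dev/null; python3 b.py; done
```

```text
base xy [-27.16  50.62] z 103.98 F base -0.92 -0.07 -0.36 yaw 153.46 153.45 tq [-0.201  0.072 -0.003] 6.75
base xy [-26.2   50.63] z 103.96 F base -1.34 0.3 -1.89 yaw 153.46 153.45 tq [-0.357  0.187  0.01 ] 7.15
base xy [-25.22  50.64] z 103.94 F base -2.52 0.1 -0.81 yaw 153.46 153.45 tq [-0.603  0.27   0.015] 7.55
```

```bash
python3 - <<'E'
from h import *
A=[]
for i in range(8):
    s=snapshot("scene"); o=get_obs(); F=o["ft_force"];T=o["torque"]
    A.append([F[:2]@BX,F[:2]@BY,F[2],T[1]*-BX[0]+T[0]*BX[1],-T[1]*BY[0]+T[0]*BY[1]])
A=np.array(A); print(A.round(2)); print(A.mean(0).round(3)); print(o["time"])
a=s["image"][180:270,320:410]; cv2.imwrite("pics/c3.png",cv2.resize(a,None,fx=6,fy=6,interpolation=cv2.INTER_CUBIC)[:,:,::-1])
E
```

```text
[[-2.55  0.62 -1.46 -0.61  0.02]
 [-3.01 -0.92 -0.6  -0.7  -0.06]
 [-2.4   0.13 -0.36 -0.68 -0.01]
 [-2.01  0.11 -1.96 -0.69  0.03]
 [-2.56  0.78 -0.88 -0.66  0.02]
 [-2.74  0.68 -0.85 -0.69 -0.  ]
 [-2.81  0.17 -0.78 -0.67  0.05]
 [-2.24  1.09 -1.79 -0.63 -0.04]]
[-2.542e+00  3.330e-01 -1.086e+00 -6.670e-01  2.000e-03]
7.95
```

View pics/c3.png

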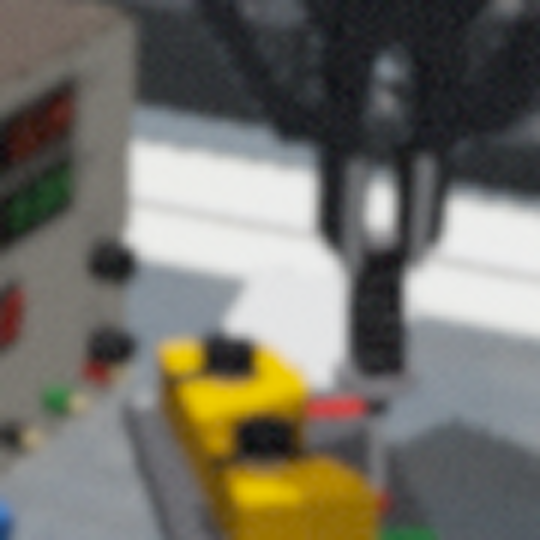

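Crop shows the ball (about (380,500)) touching the edge just beside the green stripe. The force is 2.5 N from first contact at about -27.9, an effective stiffness near 1 N/mm. The torque channel is the cleaner gauge. Starting the trace in short calls.

```bash
cat > nx.py <<'E'
from h import *
import sys
from scipy.interpolate import UnivariateSpline
d={60:-27.6,55:-26.8,50:-25.1,45:-22.6,40:-19.3,35:-15.6,30:-11.6,25:-8.1,20:-6.2,15:-5.4,10:-6.3,5:-8.5,0:-11.3,-5:-14.8,-10:-17.8,-15:-20.3,-20:-21.8,-25:-22.8,-30:-23.1,-35:-22.9,-40:-22.1,-45:-20.6,-50:-18.6,-55:-16.6,-60:-14.5}
y=np.array(sorted(d)); g=UnivariateSpline(y,[d[k] for k in y],s=len(y)*.12**2)
def P(yc,off,dx=1.8):
    gp=g.derivative()(yc); n=np.array([-1,gp])/np.hypot(1,gp); return np.array([g(yc)+dx,yc])+off*n, n
def main(cx,cy,y0,off0,off1,step,N=12):
    o=get_obs(); T=o["torque"]; Fx=(-T[1]*BX[0]+T[0]*BX[1])/.27; Fy=(-T[1]*BY[0]+T[0]*BY[1])/.27
    _,n=P(y0,0); t=np.array([-n[1],n[0]])
    F=np.array([Fx,Fy]); f=o["ft_force"]; print("Fn",(F@n).round(2),"Ft(-y..)",(F@t).round(2),"raw Fn",(np.array([f[:2]@BX,f[:2]@BY])@n).round(2),"TCP",tb(o["tool_pos"]).round(2),"z",o["tool_pos"][2].round(1),"t",o["time"])
    yc=y0; rows=[]
    for i in range(N):
        yc-=step/np.hypot(1,g.derivative()(yc)); p,_=P(yc,off0+(off1-off0)*min(1,(i+1)/5))
        rows.append([1,round(p[1]-cy,1),round(p[0]-cx,1),0,0])
    print(str(rows).replace(" ","")); print("next:",round(cx+rows[-1][2],2),round(cy+rows[-1][1],2),round(yc,2))
main(*map(float,sys.argv[1:7]))
E
python3 nx.py -25 50.6 51 1 0.7 1
```

```text
Fn 2.23 Ft(-y..) -0.71 raw Fn 1.71 TCP [-25.15  50.61] z 104.0 t 7.95
[[1,np.float64(-0.9),np.float64(0.7),0,0],[1,np.float64(-1.8),np.float64(1.2),0,0],[1,np.float64(-2.7),np.float64(1.7),0,0],[1,np.float64(-3.6),np.float64(2.2),0,0],[1,np.float64(-4.5),np.float64(2.7),0,0],[1,np.float64(-5.4),np.float64(3.2),0,0],[1,np.float64(-6.3),np.float64(3.7),0,0],[1,np.float64(-7.1),np.float64(4.3),0,0],[1,np.float64(-8.0),np.float64(4.9),0,0],[1,np.float64(-8.8),np.float64(5.4),0,0],[1,np.float64(-9.6),np.float64(6.0),0,0],[1,np.float64(-10.5),np.float64(6.6),0,0]]
next: -18.4 40.1 40.55
```

```bash
sed -i 's/round(p\[1\]-cy,1)/float(round(p[1]-cy,1))/;s/round(p\[0\]-cx,1)/float(round(p[0]-cx,1))/' nx.py; python3 -m creep '[[1,-0.9,0.7,0,0],[1,-1.8,1.2,0,0],[1,-2.7,1.7,0,0],[1,-3.6,2.2,0,0],[1,-4.5,2.7,0,0],[1,-5.4,3.2,0,0]]'|tail -2; python3 nx.py -21.8 45.2 45.45 0.7 0.7 1
```

```text
ft_force: [-1.0, -2.6, -1.0]
opening: 13.2
Fn 3.01 Ft(-y..) -1.54 raw Fn 2.55 TCP [-21.85  44.99] z 104.0 t 8.55
[[1,-1.0,0.6,0,0],[1,-1.8,1.2,0,0],[1,-2.7,1.7,0,0],[1,-3.5,2.3,0,0],[1,-4.4,2.9,0,0],[1,-5.2,3.5,0,0],[1,-6.0,4.1,0,0],[1,-6.8,4.7,0,0],[1,-7.6,5.3,0,0],[1,-8.4,5.9,0,0],[1,-9.2,6.5,0,0],[1,-10.0,7.2,0,0]]
next: -14.6 35.2 35.67
```

```bash
python3 -m creep '[[1,-1,0.6,0,0],[1,-1.8,1.2,0,0],[1,-2.7,1.7,0,0],[1,-3.5,2.3,0,0],[1,-4.4,2.9,0,0],[1,-5.2,3.5,0,0],[1,-6,4.1,0,0],[1,-6.8,4.7,0,0]]'|tail -2; python3 nx.py -17.1 38.4 38.93 0.7 0.7 1
```

```text
ft_force: [-1.3, -2.5, -2.5]
opening: 12.7
Fn 2.89 Ft(-y..) -1.28 raw Fn 2.18 TCP [-17.11  38.21] z 104.0 t 9.35
[[1,-0.7,0.5,0,0],[1,-1.5,1.1,0,0],[1,-2.3,1.8,0,0],[1,-3.1,2.4,0,0],[1,-3.9,3.0,0,0],[1,-4.6,3.6,0,0],[1,-5.4,4.2,0,0],[1,-6.2,4.8,0,0],[1,-7.0,5.4,0,0],[1,-7.8,6.0,0,0],[1,-8.6,6.6,0,0],[1,-9.4,7.2,0,0]]
next: -9.9 29.0 29.39
```

```bash
python3 -m creep '[[1,-0.7,0.5,0,0],[1,-1.5,1.1,0,0],[1,-2.3,1.8,0,0],[1,-3.1,2.4,0,0],[1,-3.9,3,0,0],[1,-4.6,3.6,0,0],[1,-5.4,4.2,0,0],[1,-6.2,4.8,0,0],[1,-7,5.4,0,0],[1,-7.8,6,0,0]]'|tail -2; python3 nx.py -11.1 30.6 31.0 0.7 0.7 1
```

```text
ft_force: [-0.3, -2.8, -1.4]
opening: 12.9
Fn 3.02 Ft(-y..) -1.03 raw Fn 2.68 TCP [-11.12  30.52] z 104.0 t 10.35
[[1,-0.8,0.6,0,0],[1,-1.6,1.2,0,0],[1,-2.4,1.7,0,0],[1,-3.2,2.3,0,0],[1,-4.1,2.8,0,0],[1,-4.9,3.3,0,0],[1,-5.7,3.8,0,0],[1,-6.6,4.3,0,0],[1,-7.5,4.7,0,0],[1,-8.3,5.1,0,0],[1,-9.2,5.5,0,0],[1,-10.1,5.8,0,0]]
next: -5.3 20.5 20.7
```

```bash
python3 -m creep '[[1,-0.8,0.6,0,0],[1,-1.6,1.2,0,0],[1,-2.4,1.7,0,0],[1,-3.2,2.3,0,0],[1,-4.1,2.8,0,0],[1,-4.9,3.3,0,0],[1,-5.7,3.8,0,0],[1,-6.6,4.3,0,0],[1,-7.5,4.7,0,0],[1,-8.3,5.1,0,0]]'|tail -2; python3 nx.py -6 22.3 22.5 0.7 0.7 1
```

```text
ft_force: [0.6, -3.0, -1.2]
opening: 12.7
Fn 2.59 Ft(-y..) -1.06 raw Fn 3.01 TCP [-6.06 22.28] z 104.0 t 11.35
[[1,-1.0,0.4,0,0],[1,-1.9,0.8,0,0],[1,-2.8,1.1,0,0],[1,-3.7,1.3,0,0],[1,-4.6,1.5,0,0],[1,-5.6,1.6,0,0],[1,-6.5,1.7,0,0],[1,-7.5,1.7,0,0],[1,-8.4,1.7,0,0],[1,-9.4,1.5,0,0],[1,-10.3,1.3,0,0],[1,-11.3,1.1,0,0]]
next: -4.9 11.0 10.85
```

```bash
python3 -m creep '[[1,-1,0.5,0,0],[1,-1.9,0.9,0,0],[1,-2.8,1.3,0,0],[1,-3.7,1.6,0,0],[1,-4.6,1.8,0,0],[1,-5.6,1.9,0,0],[1,-6.5,2,0,0]]'|tail -2; python3 nx.py -4 15.8 15.7 0.4 0.4 1
```

```text
ft_force: [-2.2, -1.6, -0.9]
opening: 13.0
Fn 2.59 Ft(-y..) -0.88 raw Fn 2.33 TCP [-4.07 15.85] z 103.9 t 12.05
[[1,-1.1,0.0,0,0],[1,-2.1,-0.1,0,0],[1,-3.0,-0.2,0,0],[1,-4.0,-0.4,0,0],[1,-4.9,-0.6,0,0],[1,-5.9,-0.9,0,0],[1,-6.8,-1.3,0,0],[1,-7.7,-1.7,0,0],[1,-8.6,-2.1,0,0],[1,-9.5,-2.5,0,0],[1,-10.4,-3.0,0,0],[1,-11.3,-3.4,0,0]]
next: -7.4 4.5 4.31
```

```bash
python3 -m creep '[[1,-1.1,0,0,0],[1,-2.1,0,0,0],[1,-3,-0.1,0,0],[1,-4,-0.3,0,0],[1,-4.9,-0.5,0,0],[1,-5.9,-0.8,0,0]]'|tail -2; python3 nx.py -4.8 9.9 9.7 0.3 0.3 1
```

```text
ft_force: [-1.6, -1.9, -1.3]
opening: 13.2
Fn 1.94 Ft(-y..) -0.32 raw Fn 2.46 TCP [-4.83  9.88] z 104.0 t 12.65
[[1,-1.0,-0.4,0,0],[1,-2.0,-0.8,0,0],[1,-2.9,-1.2,0,0],[1,-3.8,-1.6,0,0],[1,-4.6,-2.1,0,0],[1,-5.5,-2.6,0,0],[1,-6.4,-3.1,0,0],[1,-7.3,-3.6,0,0],[1,-8.1,-4.1,0,0],[1,-9.0,-4.6,0,0],[1,-9.8,-5.2,0,0],[1,-10.7,-5.7,0,0]]
next: -10.5 -0.8 -0.92
```

```bash
python3 nx.py -4.8 9.9 9.7 0.3 -0.8 1|tail -2
```

```text
[[1,-1.1,-0.2,0,0],[1,-2.1,-0.4,0,0],[1,-3.1,-0.6,0,0],[1,-4.2,-0.9,0,0],[1,-5.2,-1.1,0,0],[1,-6.1,-1.6,0,0],[1,-6.9,-2.1,0,0],[1,-7.8,-2.6,0,0],[1,-8.7,-3.2,0,0],[1,-9.5,-3.7,0,0],[1,-10.4,-4.2,0,0],[1,-11.2,-4.8,0,0]]
next: -9.6 -1.3 -0.92
```

```bash
python3 -m creep '[[1,-1.1,-0.1,0,0],[1,-2.1,-0.3,0,0],[1,-3.1,-0.5,0,0],[1,-4.2,-0.8,0,0],[1,-5.2,-1.1,0,0],[1,-6.1,-1.6,0,0]]'|tail -2; python3 nx.py -6.4 3.8 4.3 -0.8 -0.8 1
```

```text
ft_force: [-3.0, -1.0, -1.4]
opening: 13.3
Fn 2.05 Ft(-y..) -0.66 raw Fn 3.1 TCP [-6.5   3.84] z 103.9 t 13.25
[[1,-0.8,-0.5,0,0],[1,-1.6,-1.0,0,0],[1,-2.5,-1.5,0,0],[1,-3.4,-2.1,0,0],[1,-4.2,-2.6,0,0],[1,-5.1,-3.1,0,0],[1,-5.9,-3.7,0,0],[1,-6.8,-4.2,0,0],[1,-7.6,-4.7,0,0],[1,-8.5,-5.3,0,0],[1,-9.3,-5.8,0,0],[1,-10.1,-6.3,0,0]]
next: -12.7 -6.3 -5.91
```

```bash
python3 nx.py -6.4 3.8 4.3 -0.8 -1.8 1|tail -2
```

```text
[[1,-0.9,-0.3,0,0],[1,-1.9,-0.7,0,0],[1,-2.8,-1.0,0,0],[1,-3.8,-1.4,0,0],[1,-4.8,-1.7,0,0],[1,-5.6,-2.3,0,0],[1,-6.5,-2.8,0,0],[1,-7.3,-3.4,0,0],[1,-8.1,-3.9,0,0],[1,-9.0,-4.4,0,0],[1,-9.8,-5.0,0,0],[1,-10.7,-5.5,0,0]]
next: -11.9 -6.9 -5.91
```

```bash
python3 -m creep '[[1,-0.9,-0.3,0,0],[1,-1.9,-0.7,0,0],[1,-2.8,-1,0,0],[1,-3.8,-1.4,0,0],[1,-4.8,-1.7,0,0],[1,-5.6,-2.3,0,0],[1,-6.5,-2.8,0,0]]'|tail -2; python3 nx.py -9.2 -2.7 -1.8 -1.8 -1.8 1
```

```text
ft_force: [-3.8, -0.3, -1.4]
opening: 12.9
Fn 2.65 Ft(-y..) -1.22 raw Fn 3.4 TCP [-9.38 -2.65] z 103.9 t 13.95
[[1,-0.9,-0.6,0,0],[1,-1.8,-1.2,0,0],[1,-2.6,-1.7,0,0],[1,-3.4,-2.2,0,0],[1,-4.3,-2.8,0,0],[1,-5.1,-3.3,0,0],[1,-5.9,-3.8,0,0],[1,-6.8,-4.3,0,0],[1,-7.6,-4.8,0,0],[1,-8.5,-5.3,0,0],[1,-9.3,-5.7,0,0],[1,-10.2,-6.2,0,0]]
next: -15.4 -12.9 -12.05
```

```bash
python3 -m creep '[[1,-0.9,-0.6,0,0],[1,-1.8,-1.2,0,0],[1,-2.6,-1.7,0,0],[1,-3.4,-2.2,0,0],[1,-4.3,-2.8,0,0],[1,-5.1,-3.3,0,0],[1,-5.9,-3.8,0,0],[1,-6.8,-4.3,0,0]]'|tail -2; python3 nx.py -13.5 -9.5 -8.55 -1.8 -1.8 1
```

```text
ft_force: [-3.2, 0.3, -0.8]
opening: 13.1
Fn 2.75 Ft(-y..) -1.26 raw Fn 2.53 TCP [-13.64  -9.52] z 104.0 t 14.75
[[1,-0.8,-0.5,0,0],[1,-1.7,-1.0,0,0],[1,-2.5,-1.4,0,0],[1,-3.4,-1.9,0,0],[1,-4.2,-2.3,0,0],[1,-5.1,-2.7,0,0],[1,-5.9,-3.1,0,0],[1,-6.8,-3.5,0,0],[1,-7.7,-3.9,0,0],[1,-8.6,-4.2,0,0],[1,-9.5,-4.5,0,0],[1,-10.4,-4.8,0,0]]
next: -18.3 -19.9 -19.38
```

```bash
python3 -m creep '[[1,-0.8,-0.5,0,0],[1,-1.7,-1,0,0],[1,-2.5,-1.4,0,0],[1,-3.4,-1.9,0,0],[1,-4.2,-2.3,0,0],[1,-5.1,-2.7,0,0],[1,-5.9,-3.1,0,0],[1,-6.8,-3.5,0,0]]'|tail -2; python3 nx.py -17 -16.3 -15.7 -1.8 -1.8 1
```

```text
ft_force: [-4.8, -1.5, -1.4]
opening: 13.1
Fn 3.06 Ft(-y..) -1.6 raw Fn 4.61 TCP [-17.19 -16.3 ] z 103.9 t 15.55
[[1,-1.0,-0.4,0,0],[1,-1.9,-0.7,0,0],[1,-2.7,-1.0,0,0],[1,-3.7,-1.3,0,0],[1,-4.6,-1.5,0,0],[1,-5.5,-1.7,0,0],[1,-6.4,-1.9,0,0],[1,-7.3,-2.1,0,0],[1,-8.3,-2.3,0,0],[1,-9.2,-2.4,0,0],[1,-10.2,-2.5,0,0],[1,-11.1,-2.5,0,0]]
next: -19.5 -27.4 -27.31
```

```bash
python3 -m creep '[[1,-1,-0.5,0,0],[1,-1.9,-0.9,0,0],[1,-2.7,-1.3,0,0],[1,-3.7,-1.7,0,0],[1,-4.6,-2,0,0],[1,-5.5,-2.2,0,0],[1,-6.4,-2.4,0,0]]'|tail -2; python3 nx.py -19.4 -22.7 -22.5 -1.3 -1.3 1
```

```text
ft_force: [-4.0, -1.2, -1.4]
opening: 13.5
Fn 3.31 Ft(-y..) -2.23 raw Fn 3.4 TCP [-19.61 -22.77] z 104.0 t 16.25
[[1,-1.0,-0.2,0,0],[1,-1.9,-0.4,0,0],[1,-2.9,-0.5,0,0],[1,-3.9,-0.6,0,0],[1,-4.8,-0.6,0,0],[1,-5.8,-0.7,0,0],[1,-6.8,-0.7,0,0],[1,-7.7,-0.7,0,0],[1,-8.7,-0.6,0,0],[1,-9.7,-0.6,0,0],[1,-10.6,-0.5,0,0],[1,-11.6,-0.4,0,0]]
next: -19.8 -34.3 -34.44
```

```bash
python3 -m creep '[[1,-1,-0.3,0,0],[1,-1.9,-0.6,0,0],[1,-2.9,-0.8,0,0],[1,-3.9,-1,0,0],[1,-4.8,-1.2,0,0],[1,-5.8,-1.3,0,0],[1,-6.8,-1.3,0,0]]'|tail -2; python3 nx.py -20.7 -29.5 -29.5 -0.7 -0.7 1
```

```text
ft_force: [-2.9, -2.2, -0.9]
opening: 13.2
Fn 3.34 Ft(-y..) -1.99 raw Fn 3.22 TCP [-20.86 -29.78] z 104.0 t 16.95
[[1,-1.0,0.0,0,0],[1,-2.0,0.1,0,0],[1,-2.9,0.1,0,0],[1,-3.9,0.2,0,0],[1,-4.9,0.3,0,0],[1,-5.9,0.4,0,0],[1,-6.9,0.6,0,0],[1,-7.8,0.8,0,0],[1,-8.8,0.9,0,0],[1,-9.8,1.1,0,0],[1,-10.7,1.4,0,0],[1,-11.7,1.6,0,0]]
next: -19.1 -41.2 -41.37
```

```bash
python3 -m creep '[[1,-1,0,0,0],[1,-2,0,0,0],[1,-2.9,0.1,0,0],[1,-3.9,0.2,0,0],[1,-4.9,0.3,0,0],[1,-5.9,0.4,0,0],[1,-6.9,0.6,0,0]]'|tail -2; python3 nx.py -20.1 -36.4 -36.4 -0.7 -0.7 1
```

```text
ft_force: [-3.6, -3.1, -1.8]
opening: 13.1
Fn 3.78 Ft(-y..) -1.89 raw Fn 4.06 TCP [-20.21 -36.64] z 104.0 t 17.65
[[1,-0.9,0.1,0,0],[1,-1.8,0.3,0,0],[1,-2.8,0.5,0,0],[1,-3.8,0.8,0,0],[1,-4.7,1.0,0,0],[1,-5.7,1.2,0,0],[1,-6.6,1.5,0,0],[1,-7.6,1.8,0,0],[1,-8.5,2.1,0,0],[1,-9.5,2.4,0,0],[1,-10.4,2.7,0,0],[1,-11.4,3.1,0,0]]
next: -17.0 -47.8 -48.0
```

```bash
python3 -m creep '[[1,-0.9,0,0,0],[1,-1.8,0,0,0],[1,-2.8,0.1,0,0],[1,-3.8,0.2,0,0],[1,-4.7,0.4,0,0],[1,-5.7,0.6,0,0],[1,-6.6,0.9,0,0],[1,-7.6,1.2,0,0]]'|tail -2; python3 nx.py -18.9 -44.0 -44.2 -0.1 -0.1 1
```

```text
ft_force: [-2.0, -2.9, -1.5]
opening: 13.0
Fn 3.32 Ft(-y..) -1.36 raw Fn 3.22 TCP [-18.91 -44.18] z 104.0 t 18.45
[[1,-1.1,0.3,0,0],[1,-2.1,0.6,0,0],[1,-3.0,1.0,0,0],[1,-4.0,1.3,0,0],[1,-4.9,1.6,0,0],[1,-5.8,2.0,0,0],[1,-6.8,2.4,0,0],[1,-7.7,2.7,0,0],[1,-8.6,3.1,0,0],[1,-9.6,3.5,0,0],[1,-10.5,3.9,0,0],[1,-11.4,4.3,0,0]]
next: -14.6 -55.4 -55.43
```

```bash
python3 -m creep '[[1,-1.1,0.3,0,0],[1,-2.1,0.6,0,0],[1,-3,1,0,0],[1,-4,1.3,0,0],[1,-4.9,1.6,0,0],[1,-5.8,2,0,0],[1,-6.8,2.4,0,0]]'|tail -2; python3 nx.py -16.5 -50.8 -51.0 -0.1 -0.1 1
python3 - <<'E'
from h import *
s=snapshot("scene"); a=s["image"][180:270,320:410]; cv2.imwrite("pics/c4.png",cv2.resize(a,None,fx=6,fy=6,interpolation=cv2.INTER_CUBIC)[:,:,::-1])
E
```

```text
ft_force: [-2.1, -3.4, -1.5]
opening: 13.3
Fn 3.36 Ft(-y..) -1.58 raw Fn 3.61 TCP [-16.61 -50.85] z 104.0 t 19.15
[[1,-1.1,0.4,0,0],[1,-2.0,0.8,0,0],[1,-2.9,1.2,0,0],[1,-3.9,1.6,0,0],[1,-4.8,2.0,0,0],[1,-5.7,2.4,0,0],[1,-6.6,2.8,0,0],[1,-7.5,3.2,0,0],[1,-8.4,3.6,0,0],[1,-9.3,4.1,0,0],[1,-10.2,4.5,0,0],[1,-11.1,4.9,0,0]]
next: -11.6 -61.9 -61.97
```

View pics/c4.png

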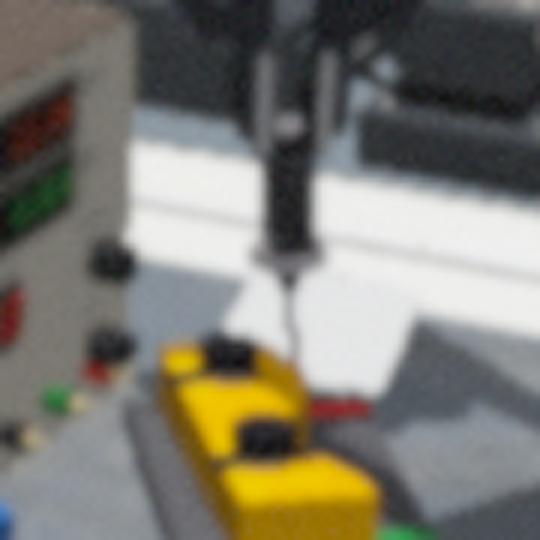

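The stylus stands at the red stripe, still pressing about 3.5 N. I run 3 mm farther to bring the contact point itself past the stripe's middle, then back off and lift.

```bash
python3 -m creep '[[1,-1.1,0.4,0,0],[1,-2,0.8,0,0],[1,-2.9,1.2,0,0],[1,-2.9,1.2,0,0],[1,-2.9,1.2,0,0]]'|tail -2; python3 b.py; python3 -m creep '[[1,0,-3,0,0],[1,0,-10,0,0],[1,0,-20,0,0],[1,0,-20,-15,0],[1,0,-20,-40,0],[1,0,-20,-60,0],[1,0,-20,-60,0],[1,0,-20,-60,0],[1,0,-20,-60,0],[1,0,-20,-60,0]]'|tail -2; python3 b.py; python3 -c "
from h import *
print(fb(-15.3-20,-53.7), toolshift(np.r_[np.array([472.65,287.2])-fb(-35.3,-53.7),0]))"
```

```text
ft_force: [-1.2, -4.1, -1.7]
opening: 13.1
base xy [-15.38 -53.83] z 104.01 F base -4.19 -0.74 -1.69 yaw 153.46 153.45 tq [-0.917  0.463  0.013] 19.7
ft_force: [-0.3, 0.0, -1.3]
opening: 13.4
base xy [-35.81 -52.85] z 162.54 F base -0.1 0.26 -1.3 yaw 153.45 153.45 tq [0.015 0.031 0.027] 20.7
[520.04139605  70.83477043] [139.09307076 172.37442414   0.18043496]
```

```bash
python3 -m creep '[[1,20,25,0,0],[1,40,50,0,0],[1,60,75,0,-6],[1,80,99,0,-14],[1,100,124,0,-22],[1,120,149,0,-30],[1,139,172.3,0,-33.56],[1,139,172.3,0,-33.56],[1,139,172.3,0,-33.56],[1,139,172.3,0,-33.56],[1,139,172.3,0,-33.56]]'; python3 - <<'E'
from h import *
s=snapshot("scene"); a=s["image"][150:300,240:390]; cv2.imwrite("pics/c5.png",cv2.resize(a,None,fx=3.6,fy=3.6,interpolation=cv2.INTER_CUBIC)[:,:,::-1])
W=cloud(s); im=s["image"].astype(int)
m=np.zeros(im.shape[:2],bool); m[150:300,240:390]=1
r=m&(im[...,0]>im[...,1]+60)&(im[...,0]>im[...,2]+60)&(W[...,2]>60)&(W[...,2]<110)&(abs(W[...,0]-472)<30)&(abs(W[...,1]-287)<30)
print("ball px",r.sum(),W[r].mean(0) if r.any() else None)
o=get_obs(); print(o["tool_pos"],o["torque"])
E
```

```text
time: 21.8
tool_pos: [472.8, 286.0, 163.7]
tool_rot: [0.19, -3.135, 0.001]
ft_force: [-0.4, -1.4, -0.6]
opening: 13.1
ball px 3 [471.23340078 284.87646503  86.97422734]
[472.92447641 286.08453145 163.79754199] [-0.02301732  0.00416775 -0.03649219]
```

View pics/c5.png

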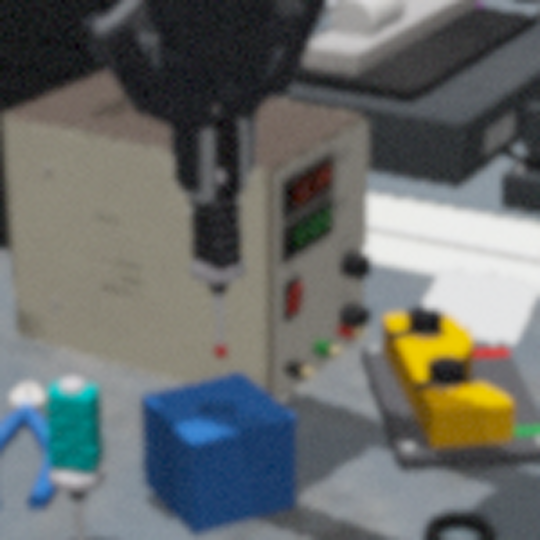

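The pin hangs straight, with the ball (about (220,352) in the crop) measured at (471,285,87) above the hole, well within its clearance. Lowering.

```bash
python3 -m creep '[[1,0,0,15,0],[1,0,0,30,0],[1,0,0,40,0],[1,0,0,50,0],[1,0,0,60,0],[1,0,0,70,0],[1,0,0,73,0],[1,0,0,73,0],[1,0,0,73,0],[1,0,0,73,0]]'; python3 b.py; python3 -m creep '[[1,0,0,1,0],[1,0,0,2,0],[1,0,0,3,0],[1,0,0,3,0],[1,0,0,3,0]]'; python3 b.py
```

```text
time: 22.85
tool_pos: [473.1, 287.2, 91.6]
tool_rot: [-0.192, 3.135, 0.0]
ft_force: [0.5, 0.5, -1.1]
opening: 13.4
base xy [137.29  84.95] z 91.64 F base 0.69 -0.25 -1.13 yaw -172.98 153.45 tq [ 0.034 -0.003 -0.003] 22.85
time: 23.35
tool_pos: [473.1, 287.1, 88.8]
tool_rot: [-0.192, 3.135, 0.0]
ft_force: [-1.6, -1.6, 5.7]
opening: 13.1
base xy [137.18  84.92] z 88.77 F base -2.16 0.7 5.66 yaw -172.97 153.45 tq [-0.202  0.313  0.042] 23.35
```

Seated: Fz is +5.7 N at the same height as at pickup. Opening gently, then rising.

```bash
python3 -m creep '[[0.75,0,0,0,0],[0.7,0,0,0,0],[0.6,0,0,0,0],[0.5,0,0,0,0],[0.4,0,0,0,0],[0.4,0,0,0,0],[0.4,0,0,0,0]]'; python3 -m creep '[[0.4,0,0,-10,0],[0.4,0,0,-40,0],[0.4,0,0,-80,0],[0.4,0,0,-120,0],[0.4,0,0,-140,0],[0.4,0,0,-140,0],[0.4,0,0,-140,0],[0.4,0,0,-140,0]]';  python3 - <<'E'
from h import *
import pickle
D=pickle.load(open("d0.pkl","rb"))["top"]
s=snapshot("scene"); cv2.imwrite("pics/c6.png",cv2.resize(s["image"][180:400,200:420],None,fx=2.5,fy=2.5,interpolation=cv2.INTER_CUBIC)[:,:,::-1])
W=cloud(s); m=(abs(W[...,0]-472)<25)&(abs(W[...,1]-287)<25)&(W[...,2]>57)&(W[...,2]<130); print("stylus",m.sum(),W[m].min(0),W[m].max(0))
for lo,hi in((60,80),(80,100),(100,112)):
    q=m&(W[...,2]>lo)&(W[...,2]<hi); print(lo,hi,q.sum(),W[q].mean(0).round(1))
t=snapshot("top"); d=np.abs(t["image"].astype(int)-D["image"]).max(-1)
for n,(u0,u1,v0,v1) in dict(caliper=(258,300,260,358),loupe=(336,360,277,300),pliers=(260,304,155,218),fixture=(355,428,188,268),turq=(190,280,215,260)).items(): print(n,np.percentile(d[v0:v1,u0:u1],[50,95,99]))
E
```

```text
time: 24.05
tool_pos: [472.6, 287.0, 88.0]
tool_rot: [0.192, -3.136, 0.0]
ft_force: [0.7, 0.0, 0.1]
opening: 51.6
time: 24.85
tool_pos: [471.7, 286.7, 226.4]
tool_rot: [0.192, -3.133, 0.001]
ft_force: [-0.2, -0.4, -0.3]
opening: 51.3
stylus 421 [448.97886719 269.40944323  57.0078377 ] [495.19522847 311.70863857 109.78455184]
60 80 151 [467.7 290.1  69.1]
80 100 140 [467.  289.5  90. ]
100 112 83 [469.3 288.6 104.9]
caliper [ 5.   47.25 75.  ]
loupe [ 39.   112.45 120.49]
pliers [ 40.   120.   155.29]
fixture [ 47. 131. 178.]
turq [ 4.  8. 11.]
```

View pics/c6.png

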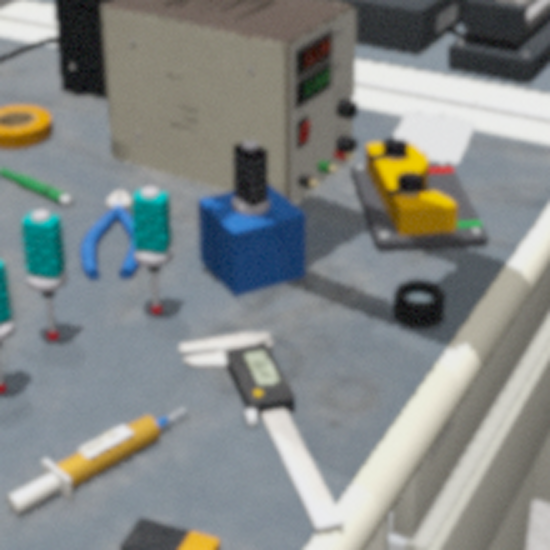

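The stylus is upright and fully down (top at z≈110, expected 109). The caliper, loupe, pliers and look-alikes look where they were. The differences in the top view come from the arm and its shadow.

```bash
python3 -c "
from rig import *
print(hand_in())"
```

```text
the job is handed in; nothing more can be done
None
```

I took the stylus from the blue stand and traced the ochre edge from the green stripe to the red one. I then put the stylus back, let go, and handed the job in at about 25 s.

- **Trace:** The readings between moves showed about 2–4 N of sideways force, so the ball was on the edge each time I checked. The lowest was about 2 N, just past the hollow. I had no force readings within each move. The ball trailed the tool by 1–3 mm, so I ran the tool to y ≈ -54 to bring the contact point past the middle of the red stripe.
- **Stylus back in the stand:** It stands upright and fully down, with its top at z ≈ 110 mm against the expected 109. The gripper is open, clear of it, and about 140 mm above its release height.
- **Bystanders:** In the last scene view the caliper, loupe, blue pliers and turquoise look-alikes look where they started. The comparison of top-camera pictures could not confirm this for the loupe, pliers and fixture. It showed differences there, which I put down to the arm and its shadow.
- **What disagreed:** The press was softer than stated, about 1 N per mm rather than 2. The drag along the edge seemed higher than a friction of 0.2 would give. First contact came about 1.8 mm farther in than the camera suggested. I corrected for these by feel.

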